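# Load a row of planting tubs into the packing rack

### The arm

A 7-joint arm with a two-finger parallel gripper is mounted at the origin on the work surface. World frame = base frame: x ahead of the robot, y to its left, z up, the work surface at z = 0. Lengths are in m, angles in rad, forces in N, time in s.
With the tool pointing down it reaches from about 0.4 to 0.85 m from the base axis. Payload 10.4 kg.
Tool frame: the origin (TCP) lies between the finger pads; the fingertips stand 17 mm ahead of it and the grasp point (between the pads) lies 2 mm behind it; x points along the fingers, y is the direction in which the jaws open and shut, and the axes are right-handed (so a half turn about x gives the same grasp; the last joint's range is limited). The gripper opens to 87 mm and grips with 3 to 60 N. Pads are 19 mm wide; open, the fingers measure 117 mm over their backs; the gripper's body (75 mm by 190 mm) begins 51 mm behind the grasp point.
Start: joints at [1.087, 0.332, -0.065, 1.46, 0.022, 1.35, -0.088], TCP at [0.278, -0.56, 0.24] pointing down, gripper open.
Joint ranges: [-2.6, 2.6], [-0.5, 2.12], [-1.47, 1.34], [0.16, 2.42], [-1.27, 4.41], [0.06, 2.06], [-2.6, 2.6]. Speed limits (rad/s): [2.22, 2.22, 2.79, 2.79, 3.14, 3.14, 3.14].

### API

Orientations are given as a unit quaternion [x, y, z, w].
In Python, from bench import r, optics, close_job gives the robot as it stands.
- The arm moves only by the shell command python3 -m inch 'ROWS' [OPENING] [FORCE]. ROWS is JSON, a list of rows, each an object with "translation": the shift along the tool's x, y, z in cm, a list of three; "spin": the turn about the tool's x in degrees. In form: [{"translation": [tx, ty, tz], "spin": spin}, ...]. A call has 1 to 20 rows; each row shifts and turns the pose as measured when the row begins, along the tool's axes as they then stand; what a row does not reach is not made up. A row lasts 1/8 s, in which the tool goes at most 62.5 mm and 10.7 degrees, less where a joint would pass 70% of its speed; a pose out of reach is approached as far as the arm can. A call is refused whole if a number of a shift passes 6.25 or a number of a turn 10.7, either way. A call with a gripper value outside its range is refused whole. OPENING is the closure, from 0 (fully open) to 1 (shut), set as the call begins (- or left out, the last holds). The fingers move at their own pace and stop on an object; FORCE is the grip in N (left out, the last holds). Time passes only in rows, so rows that do not move let the fingers close. It gives the time, the measured TCP pose, the force and the opening at its end, in the units of the state.
- r.read_state(): the state, without advancing time (a new reading comes with each control period).
- optics.camera(name): name is "scene" or "side" or "wrist"; returns the picture (480x640x3 uint8, red, green, blue); there is no depth.
- optics.camera_model(name): a dict with "camera_matrix" (3x3 intrinsics, pixels), "world_from_camera" (4x4, takes a point from camera to world coordinates); the wrist camera has in their place "tool_from_camera" (4x4, takes a point from camera to tool coordinates, whose origin is the TCP and whose axes are the tool frame's). Camera axes: x right, y down, z forward; pixel columns grow to the right and rows downward; lengths in m; the calibration is good to about 2 mm. A picture is of the moment at which its call begins: read the wrist's pose just before it. camera_model takes no time and is no camera call.
- close_job(): hands the job in, once; it reports no verdict.
The state is a dict: "time": time; "joint_positions": joint angles; "joint_vel": joint speeds; "joint_torque": joint torques, N m; "ee_pos": TCP position; "eef_rot": TCP orientation; "ft_force": force on the tool from outside, world axes, zero at the start; "torque": the same for the moment, N m; "width": finger opening in m.
Only numpy, scipy, OpenCV 4.12 (cv2) and the standard library are available. Lean on these libraries where they do the work, as an engineer would, in place of code of your own. Each camera call takes 0.05 s, during which the arm holds its last target.

### The job

Take the wooden push block by its upright grip, stand it behind the row of four square tubs and slide the whole row with it as one straight block, never lifting a tub, into the wooden rack. Push until the front tub is pressed gently but firmly against the rack's sprung stop (about 5 to 10 N on the stop), then let go and leave the block standing close behind the last tub so that the row stays snug. Never press harder than 20 N, and do not disturb anything else on the table.

Things in the scene. Friction and masses are not known exactly. Their poses are not given: they have to be found in the camera images.
- bay: plywood rack fixed to the table, no floor (tubs slide on the table): straight channel 46 mm wide inside, between walls 12 mm thick and 25 mm high. Origin: on the table, mid-channel, where the straight walls begin; x points along the channel, into it (the push direction); z up. Before it a flared mouth reaches back to x = -43 mm, 74 mm wide there. Sliding the four tubs alone takes about 2 to 8 N
- bay_end (a point): far end of the rack on the table, mid-channel, 305 mm beyond the rack's origin. Between lies a wooden carriage (38 mm high, black knob to 55 mm) with the stop, a sprung rubber bumper 42 mm wide, 34 mm high. The carriage is clamped at a different place each time: the free bumper face is 175 to 225 mm from the rack's origin, not measured, so feel for it. It yields 1 mm per 3 N, bottoms at 8 mm
- tub1_c (a point): square grey plastic tub with a white lid, 40 x 40 mm and 45 mm tall, 80 to 170 g; this point is its centre, half-way up; the front one of the row (nearest the rack)
- tub2_c (a point): square grey plastic tub with a white lid, 40 x 40 mm and 45 mm tall, 80 to 170 g; this point is its centre, half-way up; the second of the row
- tub3_c (a point): square grey plastic tub with a white lid, 40 x 40 mm and 45 mm tall, 80 to 170 g; this point is its centre, half-way up; the third of the row
- tub4_c (a point): square grey plastic tub with a white lid, 40 x 40 mm and 45 mm tall, 80 to 170 g; this point is its centre, half-way up; the last one of the row (farthest from the rack), the one that is pushed. The tubs stand in line with the channel, outside the mouth, with small gaps (3 to 7 mm), slightly offset and turned
- block: wooden push block, 0.3 kg, L-shaped: a foot 60 mm long (x), 40 mm wide (y), 12 mm high, and at its +x end an upright 24 mm thick (x), 40 mm wide up to 50 mm high and 28 mm wide from there to its top at 100 mm. Origin: centre of the underside; its +x side is the flat pushing face, 30 mm ahead of the origin; z up
- block_grip (a point): grip point on the block's upright, 82 mm above its underside, 18 mm ahead (x) of the block's origin, on its middle; 24 mm thick along the block's x, 28 mm wide along y; it is well above the tubs and the rack's walls
- block_face (a point): middle of the block's pushing face, 30 mm ahead (x) of the block's origin, 22.5 mm above its underside
- sprayer: bystander: spray bottle with green head, 165 mm tall, 62 mm across, origin under its centre
- water: bystander: clear bottle 190 mm tall, 64 mm across, origin under its centre
- gritbowl: bystander: white bowl 100 mm across, 45 mm high, origin under its centre
- mossjar: bystander: round green glass jar 52 mm across, 60 mm high, origin under its centre
- scoop: bystander: steel spoon lying on the table along its x axis
- brush: bystander: brush lying on the table along its x axis
- tub1: the same tub as tub1_c, with its origin at the centre of its underside; x along the row, towards the rack, within about 0.04 rad
- tub2: the same tub as tub2_c, with its origin at the centre of its underside; x along the row, towards the rack, within about 0.04 rad
- tub3: the same tub as tub3_c, with its origin at the centre of its underside; x along the row, towards the rack, within about 0.04 rad
- tub4: the same tub as tub4_c, with its origin at the centre of its underside; x along the row, towards the rack, within about 0.04 rad
There are look-alikes about, which are no part of the job. Leave any blue or pink look-alike of the tub1 alone.

How it is judged:
On the way, in this order (a step that is already met when the one before it is completed fails the run):
1. the push block, behind the last tub, has closed the row up while the front tub is still outside the channel (distance between tub1_c and tub2_c below 0.0425 m and distance between tub2_c and tub3_c below 0.0425 m and distance between tub3_c and tub4_c below 0.0425 m and contact force between block and tub4 above 0.3 N and x of tub1_c in the frame of bay below -0.02 m), for 0.1 s.
2. the row is in the channel, closed up, and the front tub presses on the stop with more than 3 N (distance between tub1_c and tub2_c below 0.0425 m and distance between tub2_c and tub3_c below 0.0425 m and distance between tub3_c and tub4_c below 0.0425 m and x of tub4_c in the frame of bay above 0.02 m and x of tub1_c in the frame of bay above 0.145 m and y of tub1_c in the frame of bay between -0.008 and 0.008 m and angle between each of tub1_c, tub2_c, tub3_c, tub4_c's own z axis and vertical below 0.08 rad and y of tub2_c in the frame of bay between -0.008 and 0.008 m and y of tub3_c in the frame of bay between -0.008 and 0.008 m and y of tub4_c in the frame of bay between -0.008 and 0.008 m and contact force between tub1 and bay above 3 N), for 0.2 s.
At the end, for the whole second after the job is handed in: all four tubs stand upright in the channel, each within 8 mm of its middle line and within 2.5 mm of touching the next, the front one still resting against the sprung stop (over 0.3 N), and the push block stands upright on the table, at rest, its face within about 4 mm of the last tub (distance between tub1_c and tub2_c below 0.0425 m and distance between tub2_c and tub3_c below 0.0425 m and distance between tub3_c and tub4_c below 0.0425 m and x of tub4_c in the frame of bay above 0.02 m and x of tub1_c in the frame of bay above 0.145 m and y of tub1_c in the frame of bay between -0.008 and 0.008 m and angle between each of tub1_c, tub2_c, tub3_c, tub4_c, block's own z axis and vertical below 0.08 rad and y of tub2_c in the frame of bay between -0.008 and 0.008 m and y of tub3_c in the frame of bay between -0.008 and 0.008 m and y of tub4_c in the frame of bay between -0.008 and 0.008 m and contact force between tub1 and bay above 0.3 N and horizontal distance between block_face and tub4_c below 0.0245 m and height (world z) of block below 0.004 m and linear speed of each of block, tub1, tub2, tub3, tub4 below 0.02 m/s).
It fails at once if a tub is pressed against the rack or its stop with more than 20 N (contact force between any of tub1, tub2, tub3, tub4 and bay above 20 N).
It fails at once if the block is pressed on the row with more than 30 N (contact force between block and tub4 above 30 N).
It fails at once if a tub is lifted more than 15 mm or tipped (height (world z) of any of tub1_c, tub2_c, tub3_c, tub4_c above 0.0375 m or angle between any of tub1_c, tub2_c, tub3_c, tub4_c's own z axis and vertical above 0.35 rad).
It fails at once if the row buckles: a tub strays more than 20 mm from the channel's middle line (y of any of tub1_c, tub2_c, tub3_c, tub4_c in the frame of bay above 0.02 m or y of any of tub1_c, tub2_c, tub3_c, tub4_c in the frame of bay below -0.02 m).
It fails at once if a bystander (bottle, sprayer, bowl, jar, spoon or brush) is moved more than 15 mm (distance of any of sprayer, water, gritbowl, mossjar, scoop, brush from where it was at the start of the episode above 0.015 m).
It also fails if it takes over 64 s, if anything falls off the work surface, if the arm or the gripper's body presses on something with over 40 N, if the wrist force passes 120 N, or if a joint passes its speed limit or range.

## Working session

There is one attempt and no reset: what is moved stays moved. The work goes in short steps, Python scripts to look and compute and a shell command to move; the robot and the scene stay as the last step left them, time stands still between calls to the robot, and variables do not carry over. Pictures are saved under pics/ and viewed, and the job is handed in when it is done.

```bash
ls; mkdir -p pics; python3 - <<'E'
from bench import r, optics
import cv2
s=r.read_state(); print({k:s[k] for k in('time','ee_pos','eef_rot','ft_force','width')})
for n in("scene","side","wrist"):
    cv2.imwrite(f"pics/{n}0.png",cv2.cvtColor(optics.camera(n),cv2.COLOR_RGB2BGR))
    m=optics.camera_model(n); print(n,{k:(v.round(4).tolist() if hasattr(v,'round') else v) for k,v in m.items()})
E
```

```text
pics
{'time': 0.0, 'ee_pos': array([ 0.27776086, -0.55948027,  0.2387385 ]), 'eef_rot': array([-0.68828505, -0.16198745,  0.68854989, -0.16100563]), 'ft_force': array([-0.39993187,  0.50404107, -0.10443259]), 'width': 0.08700095410521277}
scene {'camera_matrix': [[442.5489, 0.0, 324.069], [0.0, 442.5489, 243.964], [0.0, 0.0, 1.0]], 'world_from_camera': [[-0.5598, 0.6737, -0.4824, 0.9347], [0.8284, 0.4434, -0.3422, 0.1693], [-0.0166, -0.5912, -0.8063, 0.7328], [0.0, 0.0, 0.0, 1.0]]}
side {'camera_matrix': [[452.9652, 0.0, 317.2324], [0.0, 452.9652, 232.841], [0.0, 0.0, 1.0]], 'world_from_camera': [[-0.8547, -0.2933, 0.4283, 0.2165], [-0.5188, 0.4557, -0.7233, 0.511], [0.017, -0.8404, -0.5417, 0.5452], [0.0, 0.0, 0.0, 1.0]]}
wrist {'camera_matrix': [[425.5866, 0.0, 319.4467], [0.0, 425.5866, 232.4391], [0.0, 0.0, 1.0]], 'tool_from_camera': [[0.0002, -0.2955, 0.9554, -0.1448], [1.0, -0.0002, -0.0003, -0.0003], [0.0003, 0.9554, 0.2955, -0.0816], [0.0, 0.0, 0.0, 1.0]]}
```

View pics/scene0.png

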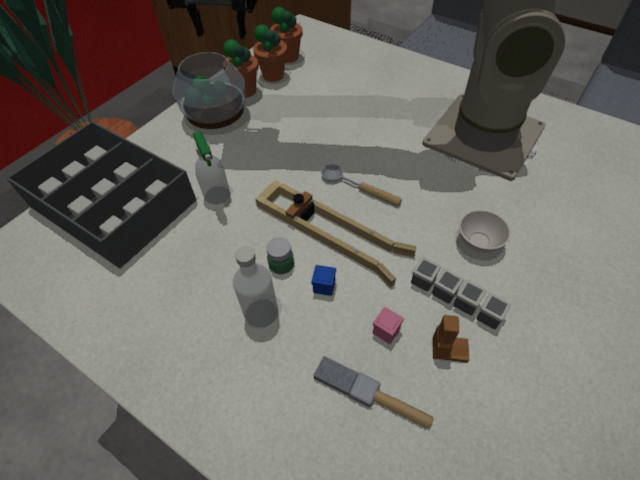

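View pics/side0.png

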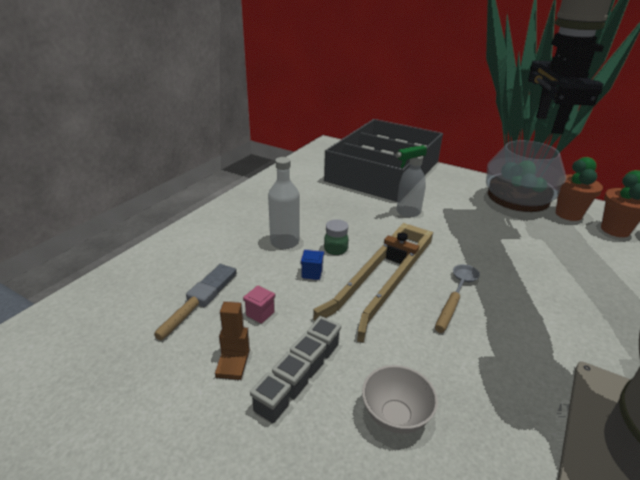

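View pics/wrist0.png

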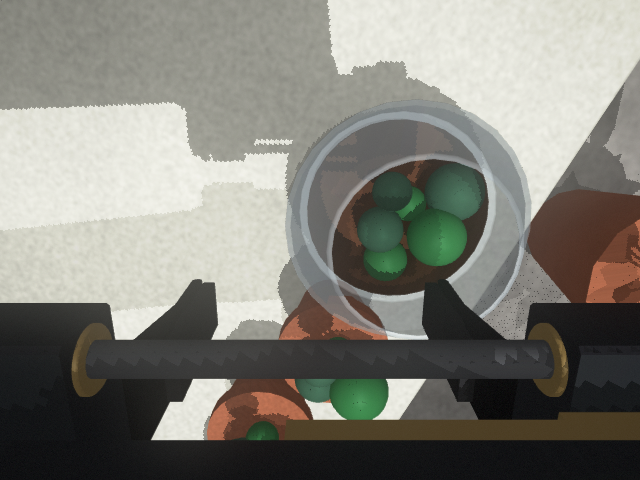

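The scene view shows the tubs in a row at about (427,273) to (492,310). The rack runs from its mouth at about (400,262) to its end at (268,195), and the block stands at (450,340). I'll enlarge both fixed views.

```bash
python3 - <<'E'
import cv2
a=cv2.imread("pics/scene0.png"); cv2.imwrite("pics/sc_a.png",cv2.resize(a[180:320,250:410],(800,700))[0:600])
cv2.imwrite("pics/sc_b.png",cv2.resize(a[230:370,380:540],None,fx=4.2,fy=4.2,interpolation=cv2.INTER_CUBIC))
cv2.imwrite("pics/sc_a.png",cv2.resize(a[175:290,250:420],None,fx=4.5,fy=4.5,interpolation=cv2.INTER_CUBIC))
b=cv2.imread("pics/side0.png"); cv2.imwrite("pics/si_b.png",cv2.resize(b[290:430,200:360],None,fx=4.2,fy=4.2,interpolation=cv2.INTER_CUBIC))
cv2.imwrite("pics/si_a.png",cv2.resize(b[215:350,300:450],None,fx=4.4,fy=4.4,interpolation=cv2.INTER_CUBIC))
E
```

```text
(no output)
```

View pics/sc_a.png

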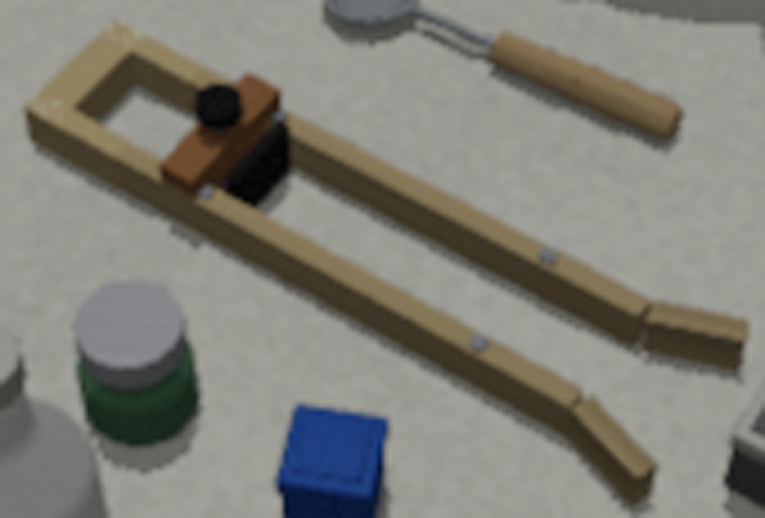

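View pics/sc_b.png

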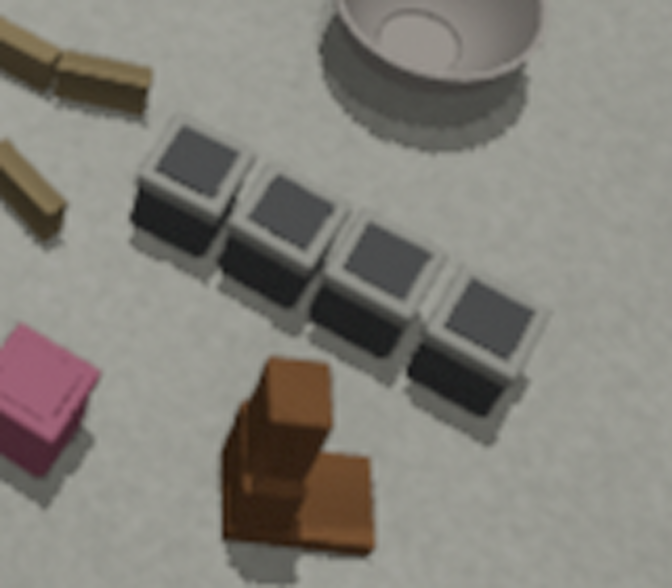

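View pics/si_b.png

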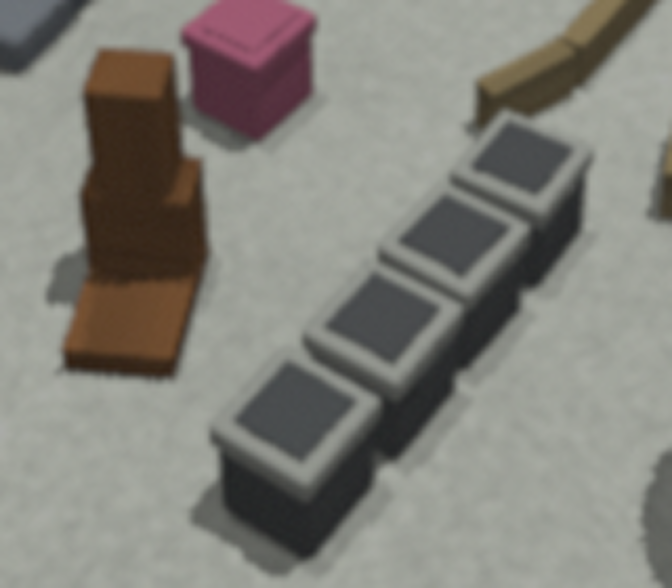

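View pics/si_a.png

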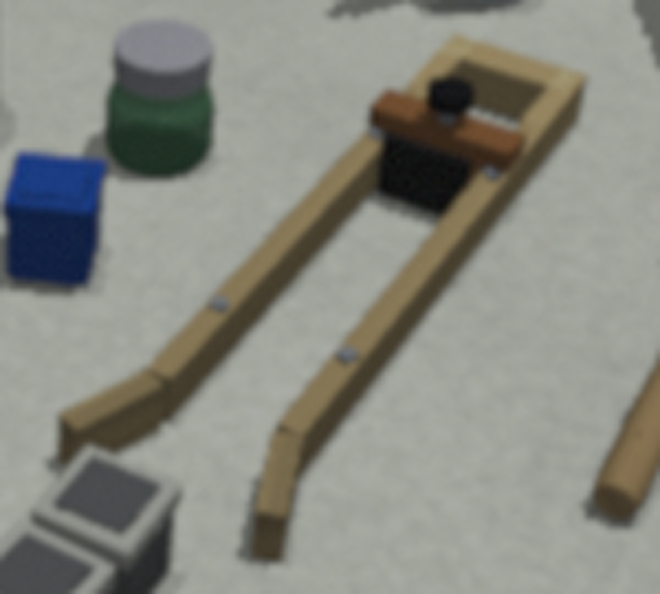

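```bash
cat > h.py <<'E'
import numpy as np, cv2
from bench import optics
from scipy.spatial.transform import Rotation as R
def mod(n, st=None):
    m=optics.camera_model(n); K=np.array(m["camera_matrix"])
    if n=="wrist":
        T=np.eye(4); T[:3,:3]=R.from_quat(st['eef_rot']).as_matrix(); T[:3,3]=st['ee_pos']; W=T@np.array(m["tool_from_camera"])
    else: W=np.array(m["world_from_camera"])
    return K,W
def ray(KW,px,z):
    K,W=KW; px=np.atleast_2d(px).astype(float)
    d=np.c_[(px-K[:2,2])/K[0,0],np.ones(len(px))]@W[:3,:3].T
    o=W[:3,3]; return o+d*((z-o[2])/d[:,2])[:,None]
def proj(KW,P):
    K,W=KW; p=(np.atleast_2d(P)-W[:3,3])@W[:3,:3]; p=p@K.T; return p[:,:2]/p[:,2:]
def lids(img,roi):
    x0,y0,x1,y1=roi; hsv=cv2.cvtColor(img,cv2.COLOR_BGR2HSV)[y0:y1,x0:x1]
    return hsv
E
python3 - <<'E'
import numpy as np,cv2
from h import *
np.set_printoptions(precision=4,suppress=True)
S=mod("scene");D=mod("side")
def f(img,roi,KW,name,lo,hi):
    a=cv2.imread(img);x0,y0,x1,y1=roi;g=cv2.cvtColor(a[y0:y1,x0:x1],cv2.COLOR_BGR2GRAY)
    g=cv2.resize(g,None,fx=4,fy=4,interpolation=cv2.INTER_CUBIC)
    m=((g>lo)&(g<hi)).astype('uint8'); m=cv2.morphologyEx(m,cv2.MORPH_OPEN,np.ones((7,7)))
    cs,_=cv2.findContours(m,cv2.RETR_EXTERNAL,cv2.CHAIN_APPROX_NONE)
    for c in cs:
        if cv2.contourArea(c)<1500: continue
        M=cv2.moments(c);p=np.array([M['m10'],M['m01']])/M['m00'];p=(p+.5)/4-.5+[x0,y0]
        box=cv2.boxPoints(cv2.minAreaRect(ray(KW,(c[:,0]+.5)/4-.5+np.array([x0,y0]),.045)[:,:2].astype('f4')*1000))
        e=box[1]-box[0];e2=box[2]-box[1]; 
        print(name,p,cv2.contourArea(c)/16,ray(KW,p,.045)[0], np.hypot(*e),np.hypot(*e2),np.degrees(np.arctan2(e[1],e[0])))
f("pics/scene0.png",(405,245,520,335),S,"scene",55,105)
f("pics/side0.png",(240,310,350,420),D,"side",55,105)
def sa(*p): return np.array(p,float)/4.5+[250,175]-.4
def ia(*p): return np.array(p,float)/4.4+[300,215]-.4
def sb(*p): return np.array(p,float)/4.2+[380,230]-.4
def ib(*p): return np.array(p,float)/4.2+[200,290]-.4
print("scene: lower outer end, junc, upper outer end, junc, inner junc lo, up")
print(ray(S,sa((30,110),(572,405),(118,25),(650,300),(582,392),(640,315)),.025))
print("side: left wall outer junc, inner; right inner junc, outer; far corners")
print(ray(D,ia((150,375),(168,384),(285,427),(300,437),(460,37),(583,78)),.025))
print("block top scene", ray(S,sb((270,360),(328,364),(330,408),(266,405)),.1))
print("block top side", ray(D,ib((100,50),(172,55),(170,98),(86,95)),.1))
print("foot bottom scene (back)", ray(S,sb((372,458),(373,545)),.012)," front bottom", ray(S,sb((224,540),),0))
print("foot side", ray(D,ib((67,356),(172,364),),.012))
E
```

```text
scene [450.86   323.0497] 221.59375 [0.5428 0.1501 0.045 ] 25.305151 29.106386 -63.59993
scene [496.0756 305.6548] 227.4375 [0.469  0.2013 0.045 ] 28.731289 28.483534 -2.0942852
scene [479.7844 317.4375] 388.25 [0.5059 0.1866 0.045 ] 37.176537 85.07062 -3.813108
scene [446.0639 301.6114] 125.9375 [0.5095 0.1259 0.045 ] 46.13722 28.821756 -52.834324
scene [471.6118 291.7624] 209.53125 [0.4664 0.1551 0.045 ] 28.385931 28.512232 -0.9587008
scene [426.5373 289.061 ] 135.8125 [0.5053 0.0862 0.045 ] 60.171284 24.962887 -52.580154
scene [448.9109 280.0958] 197.96875 [0.4662 0.1115 0.045 ] 29.111542 28.768047 -3.552453
scene [426.425  268.1307] 188.15625 [0.4652 0.0662 0.045 ] 28.462147 29.027594 -89.60841
scene [481.0486 254.3601] 687.71875 [0.3809 0.1378 0.045 ] 89.84886 46.705025 -59.575672
side [253.958  413.5938] 110.1875 [0.4615 0.2442 0.045 ] 29.089891 13.6182165 -15.439483
side [269.8961 399.6596] 133.25 [0.4567 0.217  0.045 ] 28.945957 52.681583 -48.05323
side [269.6568 387.4825] 357.53125 [0.4683 0.2018 0.045 ] 28.225258 28.780197 -1.3773844
side [289.7874 377.0014] 145.6875 [0.455
[... 734 characters left out ...]
0187  0.025 ]
 [ 0.4883 -0.0193  0.025 ]
 [ 0.4389 -0.0184  0.025 ]]
side: left wall outer junc, inner; right inner junc, outer; far corners
[[ 0.4932 -0.0166  0.025 ]
 [ 0.4847 -0.0158  0.025 ]
 [ 0.4351 -0.0182  0.025 ]
 [ 0.4279 -0.0163  0.025 ]
 [ 0.4872 -0.3218  0.025 ]
 [ 0.422  -0.3186  0.025 ]]
block top scene [[0.5678 0.1369 0.1   ]
 [0.5574 0.1557 0.1   ]
 [0.5736 0.1637 0.1   ]
 [0.5856 0.1436 0.1   ]]
block top side [[0.5878 0.1491 0.1   ]
 [0.5651 0.1377 0.1   ]
 [0.5518 0.1549 0.1   ]
 [0.5767 0.1689 0.1   ]]
foot bottom scene (back) [[0.5348 0.1866 0.012 ]
 [0.5695 0.2019 0.012 ]]  front bottom [[0.5951 0.1511 0.    ]]
foot side [[0.5653 0.2045 0.012 ]
 [0.5323 0.1879 0.012 ]]
```

```bash
cat >> h.py <<'E'
from bench import r
def plan(target=None,yaw=None):
    s=r.read_state(); M=R.from_quat(s['eef_rot']).as_matrix(); p=np.array(s['ee_pos'])
    print('t',round(s['time'],2),'p',p.round(4),'toolx',M[:,0].round(3),'yaw_y',np.degrees(np.arctan2(M[1,1],M[0,1])).round(2),'w',round(s['width'],4),'ft',np.round(s['ft_force'],2),'tq',np.round(s['torque'],2))
    print('joints',np.round(s['joint_positions'],2))
    if target is not None: print('tool shift cm',(M.T@(np.array(target)-p)*100).round(2))
E
python3 - <<'E'
from h import *
plan([.5707,.1513,.24])
S=mod("scene");D=mod("side")
print("water",ray(S,[262,318],0),"spr",ray(S,[218,198],0),ray(D,[412,208],0),"moss",ray(S,[280,268],0),"bowl",ray(S,[484,245],0))
E
```

```text
t 0.15 p [ 0.2778 -0.5596  0.2389] toolx [-0.001  0.001 -1.   ] yaw_y -63.6 w 0.0869 ft [0.28 0.35 0.45] tq [ 0.04 -0.02 -0.04]
joints [ 1.09  0.33 -0.06  1.46  0.02  1.35 -0.09]
tool shift cm [-5.000e-02 -5.065e+01 -5.785e+01]
water [[ 0.69837831 -0.14249666  0.        ]] spr [[ 0.52109016 -0.41103886  0.        ]] [[ 0.51080441 -0.43849807  0.        ]] moss [[ 0.59310324 -0.1814997   0.        ]] bowl [[0.31948088 0.13171805 0.        ]]
```

```bash
python3 -m inch '[{"translation":[0,-2,-2.3],"spin":0},{"translation":[0,-3.6,-4.1],"spin":0},{"translation":[0,-3.6,-4.1],"spin":0},{"translation":[0,-3.6,-4.1],"spin":0},{"translation":[0,-3.6,-4.1],"spin":0},{"translation":[0,-3.6,-4.1],"spin":0},{"translation":[0,-3.6,-4.1],"spin":0},{"translation":[0,-3.6,-4.1],"spin":0},{"translation":[0,-3.6,-4.1],"spin":0},{"translation":[0,-3.6,-4.1],"spin":0},{"translation":[0,-3.6,-4.1],"spin":0},{"translation":[0,-3.6,-4.1],"spin":0},{"translation":[0,-3.6,-4.1],"spin":0}]' 0; python3 -c "
from h import *
plan([.5707,.1513,.24])"
```

```text
time: 1.78
ee_pos: [0.5438, 0.0897, 0.2367]
eef_rot: [-0.688, -0.158, 0.69, -0.158]
ft_force: [0.8, -0.2, 0.3]
width: 0.0871
t 1.77 p [0.5438 0.0897 0.2367] toolx [-0.002 -0.    -1.   ] yaw_y -64.16 w 0.0871 ft [ 0.84 -0.22  0.34] tq [-0.03 -0.04  0.02]
joints [ 0.31  0.23 -0.65  1.63  0.14  1.33 -1.47]
tool shift cm [-0.33 -4.37 -5.1 ]
```

```bash
python3 -m inch '[{"translation":[0,-2.2,-2.6],"spin":0},{"translation":[0,-2.2,-2.5],"spin":1},{"translation":[0,0,0],"spin":0}]' 0; python3 - <<'E'
from h import *
plan([.5707,.1513,.24])
s=r.read_state(); im=cv2.cvtColor(optics.camera("wrist"),cv2.COLOR_RGB2BGR); cv2.imwrite("pics/w1.png",im)
print(proj(mod("wrist",s),[[.5707,.1513,.1]]))
E
```

```text
time: 2.15
ee_pos: [0.5706, 0.1587, 0.2355]
eef_rot: [-0.689, -0.155, 0.691, -0.153]
ft_force: [0.1, -1.5, -0.2]
width: 0.0872
t 2.15 p [0.5706 0.1587 0.2355] toolx [-0.004  0.002 -1.   ] yaw_y -64.82 w 0.0872 ft [ 0.06 -1.45 -0.22] tq [-0.02 -0.    0.02]
joints [ 0.19  0.34 -0.67  1.53  0.21  1.35 -1.63]
tool shift cm [-0.45  0.67  0.31]
[[330.51405594 228.97898428]]
```

View pics/w1.png

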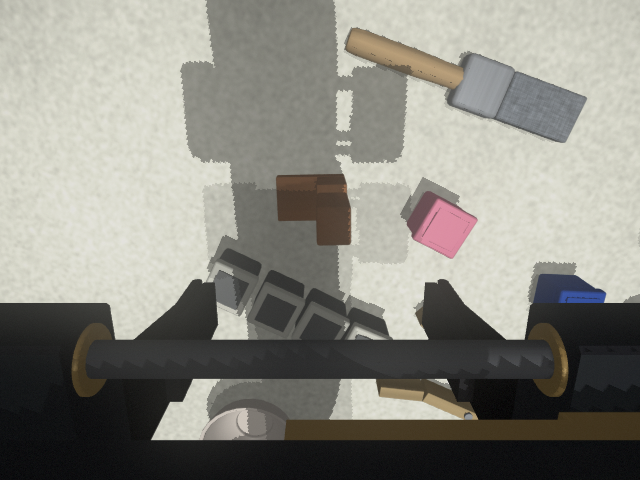

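The wrist view shows the block top centred at about (334,224), square to the jaws, within 2 to 3 mm of the prediction. I'll go down.

```bash
python3 -m inch '[{"translation":[-0.4,0.8,0.2],"spin":0},{"translation":[2,0,0],"spin":0},{"translation":[4,0,0],"spin":0},{"translation":[4,0,0],"spin":0},{"translation":[1,0,0],"spin":0},{"translation":[0,0,0],"spin":0}]' 0; python3 - <<'E'
from h import *
plan([.5707,.1513,.08])
s=r.read_state(); im=cv2.cvtColor(optics.camera("wrist"),cv2.COLOR_RGB2BGR); cv2.imwrite("pics/w2.png",im)
print(proj(mod("wrist",s),[[.5707,.1513,.1]]))
E
```

```text
time: 2.95
ee_pos: [0.572, 0.1402, 0.1257]
eef_rot: [-0.69, -0.15, 0.692, -0.151]
ft_force: [-0.6, 0.3, 0.4]
width: 0.0871
t 2.95 p [0.572  0.1402 0.1257] toolx [-0.003 -0.003 -1.   ] yaw_y -65.4 w 0.0871 ft [-0.61  0.28  0.36] tq [ 0.05  0.02 -0.  ]
joints [ 0.19  0.42 -0.64  1.67  0.27  1.15 -1.65]
tool shift cm [ 4.57 -1.07 -0.37]
[[295.84271566 287.55685183]]
```

View pics/w2.png

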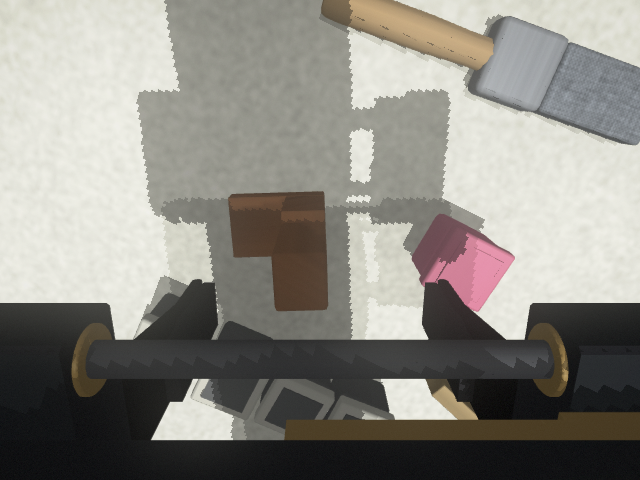

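```bash
python3 -m inch '[{"translation":[0,-0.9,-0.6],"spin":0},{"translation":[2,0,0],"spin":0},{"translation":[1.6,0,0],"spin":0},{"translation":[0.5,0,0],"spin":0},{"translation":[0.1,0,0],"spin":0},{"translation":[0,0,0],"spin":0}]' 0; python3 - <<'E'
from h import *
plan([.571,.149,.08])
s=r.read_state(); im=cv2.cvtColor(optics.camera("wrist"),cv2.COLOR_RGB2BGR); cv2.imwrite("pics/w3.png",im)
E
```

```text
time: 3.75
ee_pos: [0.5753, 0.1522, 0.0837]
eef_rot: [0.691, 0.15, -0.691, 0.151]
ft_force: [-0.4, 0.0, -0.2]
width: 0.0868
t 3.75 p [0.5753 0.1522 0.0837] toolx [ 0.001 -0.002 -1.   ] yaw_y -65.39 w 0.0868 ft [-0.35  0.02 -0.16] tq [-0.03  0.07  0.06]
joints [ 0.16  0.48 -0.62  1.69  0.31  1.08 -1.7 ]
tool shift cm [0.37 0.11 0.52]
```

View pics/w3.png

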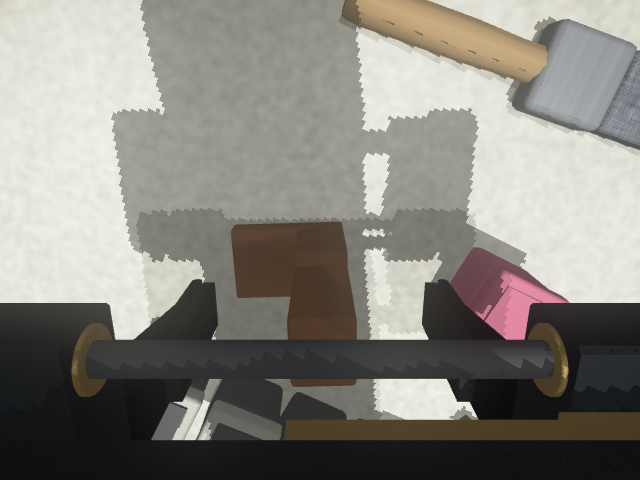

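```bash
python3 -m inch '[{"translation":[0.4,0,0],"spin":0},{"translation":[0,0,0],"spin":0}]' 0; python3 -m inch '[{"translation":[0,0,0],"spin":0},{"translation":[0,0,0],"spin":0},{"translation":[0,0,0],"spin":0},{"translation":[0,0,0],"spin":0},{"translation":[0,0,0],"spin":0},{"translation":[0,0,0],"spin":0},{"translation":[0,0,0],"spin":0},{"translation":[0,0,0],"spin":0}]' 1 50;  python3 -c "
from h import *
plan([.571,.149,.08])"
```

```text
time: 4.05
ee_pos: [0.5757, 0.1521, 0.0801]
eef_rot: [0.691, 0.15, -0.69, 0.151]
ft_force: [0.3, -0.1, -0.4]
width: 0.0871
time: 5.05
ee_pos: [0.576, 0.152, 0.0805]
eef_rot: [0.692, 0.15, -0.69, 0.151]
ft_force: [0.4, -1.0, 0.2]
width: 0.0239
t 5.05 p [0.576  0.152  0.0805] toolx [ 0.003 -0.002 -1.   ] yaw_y -65.42 w 0.0239 ft [ 0.38 -1.    0.2 ] tq [-0.06 -0.15 -0.01]
joints [ 0.16  0.48 -0.62  1.69  0.31  1.07 -1.7 ]
tool shift cm [0.05 0.06 0.58]
```

```bash
python3 -m inch '[{"translation":[-1.5,0,0],"spin":0},{"translation":[-3,0,0],"spin":6},{"translation":[-2.5,0,0],"spin":10},{"translation":[0,0,0],"spin":7},{"translation":[0,0,0],"spin":0}]';  python3 -c "
from h import *
plan([.467,.265,.15])"
```

```text
time: 5.68
ee_pos: [0.5749, 0.1525, 0.1553]
eef_rot: [0.708, 0.006, -0.707, 0.007]
ft_force: [0.7, 0.1, -3.5]
width: 0.0239
t 5.67 p [0.5749 0.1525 0.1553] toolx [ 0.001 -0.001 -1.   ] yaw_y -88.98 w 0.0239 ft [ 0.66  0.09 -3.53] tq [0.04 0.03 0.02]
joints [ 0.13  0.38 -0.57  1.63  0.22  1.2  -2.05]
tool shift cm [  0.5  -11.44  10.59]
```

```bash
python3 -m inch '[{"translation":[0,-2,2],"spin":1},{"translation":[0,-3,3],"spin":1},{"translation":[0,-3,3],"spin":0},{"translation":[0,-2.4,2],"spin":0},{"translation":[0,-0.5,0.3],"spin":0},{"translation":[0,0,0],"spin":0}]';  python3 - <<'E'
from h import *
plan([.467,.265,.15])
for n in("scene","side"):
    im=cv2.cvtColor(optics.camera(n),cv2.COLOR_RGB2BGR); cv2.imwrite(f"pics/{n}1.png",im)
a=cv2.imread("pics/scene1.png");b=cv2.imread("pics/side1.png")
cv2.imwrite("pics/sc1.png",cv2.resize(a[200:360,400:600],None,fx=4,fy=3.75*4/3.75,interpolation=cv2.INTER_CUBIC)[:600])
cv2.imwrite("pics/si1.png",cv2.resize(b[290:440,180:380],None,fx=4,fy=4,interpolation=cv2.INTER_CUBIC))
E
```

```text
time: 6.42
ee_pos: [0.4685, 0.264, 0.1558]
eef_rot: [0.707, -0.001, -0.707, 0.001]
ft_force: [-0.3, 0.6, -2.8]
width: 0.0235
t 6.42 p [0.4685 0.264  0.1558] toolx [ 0.    -0.002 -1.   ] yaw_y -89.99 w 0.0235 ft [-0.27  0.64 -2.77] tq [-0.1  -0.02  0.03]
joints [-0.02  0.27 -0.66  1.77  0.18  1.16 -2.31]
tool shift cm [ 0.58 -0.1   0.15]
```

View pics/sc1.png

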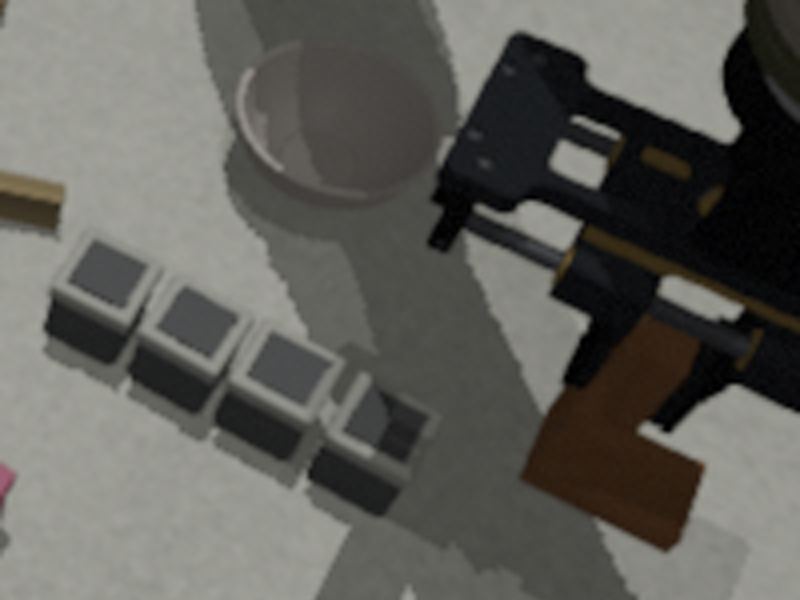

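View pics/side1.png

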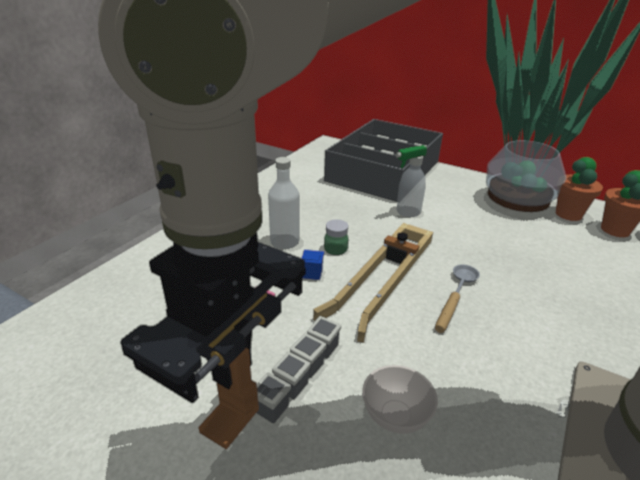

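```bash
python3 - <<'E'
from h import *
print(ray(mod("scene"),np.array([[524,478],[668,550]])/4+[399.6,199.6],.0753))
print(ray(mod("scene"),np.array([[702,465]])/4+[399.6,199.6],.0873))
b=cv2.imread("pics/side1.png")
cv2.imwrite("pics/si1.png",cv2.resize(b[320:460,180:300],None,fx=4.2,fy=4.2,interpolation=cv2.INTER_CUBIC))
E
```

```text
[[0.48223803 0.25540477 0.0753    ]
 [0.48177638 0.312841   0.0753    ]]
[[0.44583895 0.31075149 0.0873    ]]
```

View pics/si1.png

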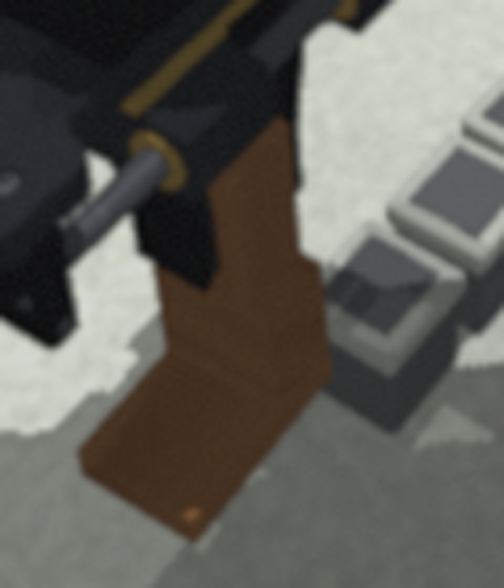

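```bash
python3 - <<'E'
from h import *
print(ray(mod("side"),np.array([[192,540],[84,470],[330,372]])/4.2+[179.6,319.6],.0753))
E
```

```text
[[0.44650589 0.31132872 0.0753    ]
 [0.48451053 0.31130642 0.0753    ]
 [0.44695316 0.25189283 0.0753    ]]
```

```bash
python3 -m inch '[{"translation":[2,0,-0.2],"spin":1},{"translation":[3,0,0],"spin":0},{"translation":[1.5,0,0],"spin":0},{"translation":[0.4,0,0],"spin":0},{"translation":[0,0,0],"spin":0}]';  python3 -c "
from h import *
plan([.4705,.264,.082])"
```

```text
time: 7.15
ee_pos: [0.473, 0.2599, 0.0815]
eef_rot: [-0.707, 0.01, 0.707, 0.008]
ft_force: [0.1, 1.3, -2.1]
width: 0.0238
t 7.15 p [0.473  0.2599 0.0815] toolx [-0.001 -0.003 -1.   ] yaw_y -91.51 w 0.0238 ft [ 0.07  1.27 -2.15] tq [-0.03 -0.03 -0.  ]
joints [-0.05  0.37 -0.63  1.83  0.25  1.03 -2.38]
tool shift cm [-0.05 -0.4   0.26]
```

```bash
python3 -m inch '[{"translation":[-0.07,0,0.2],"spin":-0.5},{"translation":[0,0.4,0.05],"spin":0},{"translation":[0,0.5,0],"spin":0},{"translation":[0,0.5,0],"spin":0},{"translation":[0,0.5,0],"spin":0},{"translation":[0,0.5,0],"spin":0}]';  python3 -c "
from h import *
plan([.470,.24,.082])"; python3 -m inch '[{"translation":[0,0.5,0],"spin":0},{"translation":[0,0.5,0],"spin":0},{"translation":[0,0.4,0],"spin":0},{"translation":[0,0.4,0],"spin":0}]';  python3 -c "
from h import *
plan([.470,.23,.082])"
```

```text
time: 7.9
ee_pos: [0.4711, 0.235, 0.0845]
eef_rot: [0.708, -0.007, -0.706, -0.005]
ft_force: [-0.9, 0.1, -2.8]
width: 0.0235
t 7.9 p [0.4711 0.235  0.0845] toolx [ 0.003 -0.002 -1.   ] yaw_y -90.97 w 0.0235 ft [-0.91  0.07 -2.83] tq [-0.03  0.03 -0.04]
joints [ 0.    0.33 -0.63  1.87  0.23  1.01 -2.32]
tool shift cm [ 0.25 -0.5   0.12]
time: 8.4
ee_pos: [0.4706, 0.2164, 0.0846]
eef_rot: [0.708, -0.006, -0.706, -0.006]
ft_force: [-0.2, 3.9, -4.7]
width: 0.0236
t 8.4 p [0.4706 0.2164 0.0846] toolx [ 0.002 -0.001 -1.   ] yaw_y -90.96 w 0.0236 ft [-0.25  3.92 -4.71] tq [ 1.03 -0.05  0.03]
joints [ 0.04  0.31 -0.63  1.89  0.22  1.01 -2.28]
tool shift cm [ 0.25 -1.35  0.09]
```

```bash
python3 -m inch '[{"translation":[0.1,0.3,0.05],"spin":0},{"translation":[0.1,0.3,0.05],"spin":0},{"translation":[0,0.3,0],"spin":0},{"translation":[0,0.2,0],"spin":0}]';  python3 - <<'E'
from h import *
plan([.4687,.206,.082])
for n in("scene","side"):
    im=cv2.cvtColor(optics.camera(n),cv2.COLOR_RGB2BGR); cv2.imwrite(f"pics/{n}2.png",im)
a=cv2.imread("pics/scene2.png");b=cv2.imread("pics/side2.png")
cv2.imwrite("pics/sc2.png",cv2.resize(a[220:360,380:540],None,fx=4.2,fy=4.2,interpolation=cv2.INTER_CUBIC))
cv2.imwrite("pics/si2.png",cv2.resize(b[290:430,210:370],None,fx=4.2,fy=4.2,interpolation=cv2.INTER_CUBIC))
E
```

```text
time: 8.9
ee_pos: [0.4704, 0.2086, 0.0842]
eef_rot: [0.709, -0.003, -0.705, -0.007]
ft_force: [-0.4, 2.8, -3.8]
width: 0.0235
t 8.9 p [0.4704 0.2086 0.0842] toolx [ 0.006  0.005 -1.   ] yaw_y -90.83 w 0.0235 ft [-0.43  2.76 -3.8 ] tq [ 0.71  0.   -0.04]
joints [ 0.05  0.3  -0.63  1.9   0.21  0.99 -2.25]
tool shift cm [0.22 0.26 0.16]
```

View pics/sc2.png

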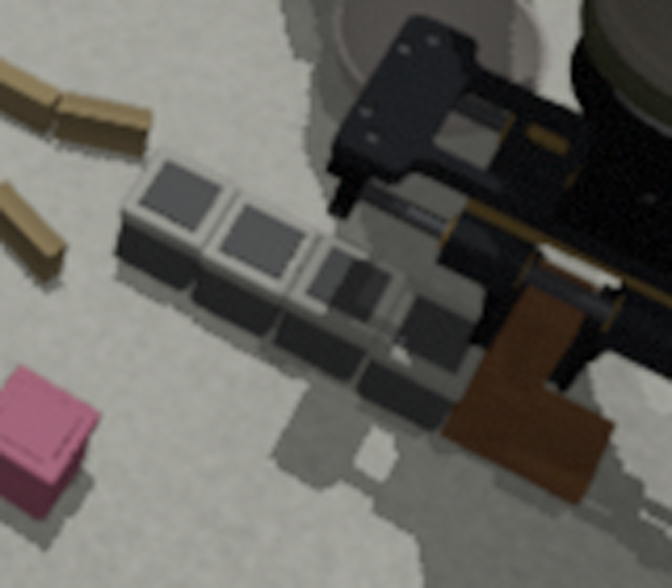

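View pics/si2.png

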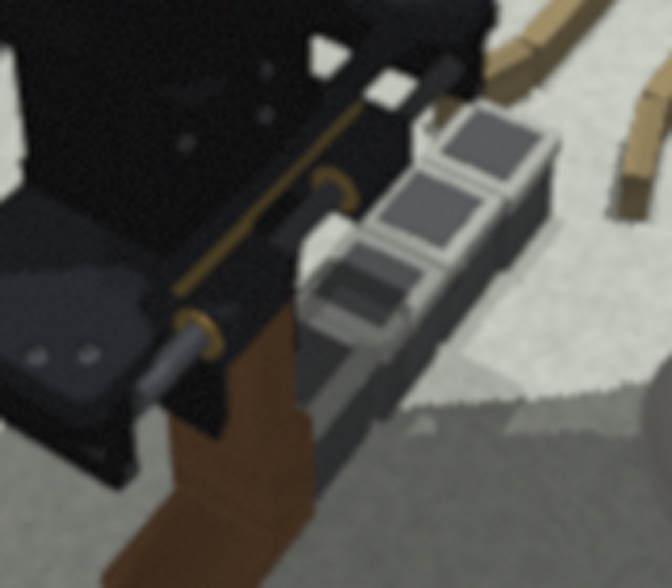

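```bash
python3 - <<'E'
from h import *
S=mod("scene");D=mod("side")
print(ray(S,np.array([[181,196],[265,240],[350,285],[436,335]])/4.2+[379.6,219.6],.045))
print(ray(D,np.array([[492,150],[430,213],[365,284]])/4.2+[209.6,289.6],.045))
E
```

```text
[[0.46524358 0.05858713 0.045     ]
 [0.46581776 0.09907988 0.045     ]
 [0.46659703 0.13875168 0.045     ]
 [0.46936577 0.17832912 0.045     ]]
[[0.46244787 0.06110523 0.045     ]
 [0.46527314 0.09992668 0.045     ]
 [0.46680641 0.13938114 0.045     ]]
```

```bash
python3 -m inch '[{"translation":[0.15,0.5,0.06],"spin":0},{"translation":[0.15,0.6,0.06],"spin":0},{"translation":[0.1,0.6,0.06],"spin":0},{"translation":[0.05,0.6,0.06],"spin":0},{"translation":[0,0.6,0.06],"spin":0},{"translation":[0,0.6,0.05],"spin":0}]';  python3 -c "
from h import *
plan()"; python3 -m inch '[{"translation":[0,0.6,0.04],"spin":0},{"translation":[0,0.6,0.04],"spin":0},{"translation":[0,0.6,0.04],"spin":0},{"translation":[0,0.6,0.04],"spin":0}]';  python3 -c "
from h import *
plan()
s=r.read_state();print('xline err mm',(s['ee_pos'][0]-(.4652+.017*(s['ee_pos'][1]+.0175)))*1e3)"
```

```text
time: 9.75
ee_pos: [0.4684, 0.1778, 0.0821]
eef_rot: [0.712, 0.0, -0.703, -0.008]
ft_force: [0.1, 3.3, -2.3]
width: 0.0234
t 9.75 p [0.4684 0.1778 0.0821] toolx [ 0.013  0.012 -1.   ] yaw_y -90.62 w 0.0234 ft [ 0.12  3.34 -2.25] tq [ 0.92 -0.04  0.03]
joints [ 0.11  0.27 -0.62  1.95  0.18  0.97 -2.18]
time: 10.25
ee_pos: [0.4667, 0.1526, 0.0821]
eef_rot: [0.712, 0.001, -0.702, -0.009]
ft_force: [0.6, 4.5, -0.8]
width: 0.0238
t 10.25 p [0.4667 0.1526 0.0821] toolx [ 0.014  0.013 -1.   ] yaw_y -90.62 w 0.0238 ft [ 0.57  4.47 -0.82] tq [ 1.12 -0.07  0.02]
joints [ 0.16  0.24 -0.61  1.97  0.16  0.96 -2.12]
xline err mm -1.375736487392476
```

```bash
python3 -m inch '[{"translation":[-0.03,0.5,-0.02],"spin":0.3},{"translation":[-0.03,0.5,-0.02],"spin":0},{"translation":[0,0.5,-0.02],"spin":0},{"translation":[0,0.5,-0.02],"spin":0}]';  python3 - <<'E'
from h import *
plan()
s=r.read_state();print('xline err mm',(s['ee_pos'][0]-(.4652+.017*(s['ee_pos'][1]+.0175)))*1e3)
for n in("scene","side"):
    im=cv2.cvtColor(optics.camera(n),cv2.COLOR_RGB2BGR); cv2.imwrite(f"pics/{n}3.png",im)
a=cv2.imread("pics/scene3.png");b=cv2.imread("pics/side3.png")
cv2.imwrite("pics/sc3.png",cv2.resize(a[200:340,350:510],None,fx=4.2,fy=4.2,interpolation=cv2.INTER_CUBIC))
cv2.imwrite("pics/si3.png",cv2.resize(b[260:400,240:400],None,fx=4.2,fy=4.2,interpolation=cv2.INTER_CUBIC))
E
```

```text
time: 10.75
ee_pos: [0.4667, 0.1307, 0.0821]
eef_rot: [0.711, -0.002, -0.703, -0.01]
ft_force: [0.1, 4.1, -0.7]
width: 0.0236
t 10.75 p [0.4667 0.1307 0.0821] toolx [ 0.012  0.012 -1.   ] yaw_y -90.97 w 0.0236 ft [ 0.11  4.13 -0.71] tq [1.1  0.07 0.05]
joints [ 0.19  0.23 -0.6   1.99  0.15  0.96 -2.07]
xline err mm -0.9982892018333689
```

View pics/sc3.png

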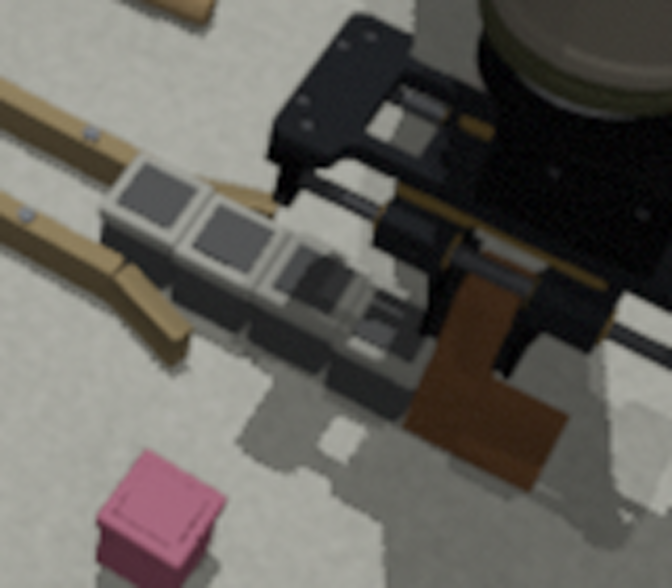

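View pics/si3.png

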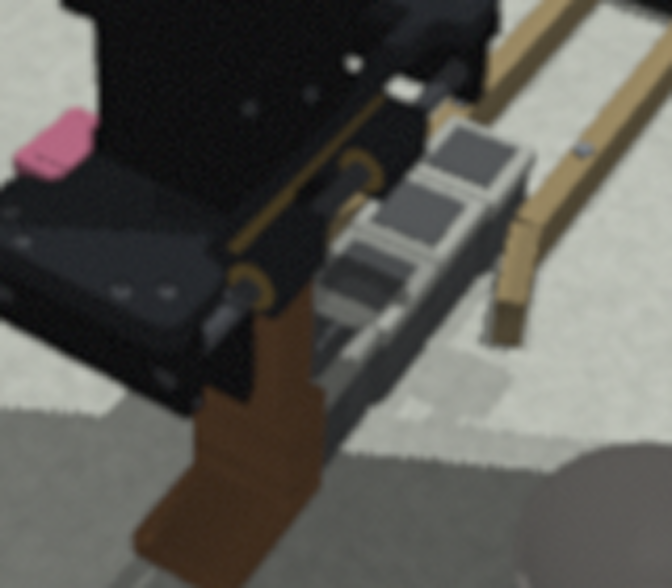

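Tub 1 is entering the channel between the walls, with its lid at about (155,195) in the scene crop. The row is closed and the force is steady at about 4 N, so I'll carry on.

```bash
cat > q.py <<'E'
from h import *
plan(); s=r.read_state();print('xline err mm',(s['ee_pos'][0]-(.4652+.017*(s['ee_pos'][1]+.0175)))*1e3)
E
python3 -m inch '[{"translation":[0,0.5,-0.02],"spin":0},{"translation":[0,0.5,-0.02],"spin":0},{"translation":[0,0.5,-0.02],"spin":0},{"translation":[0,0.5,-0.02],"spin":0},{"translation":[0,0.5,-0.02],"spin":0},{"translation":[0,0.5,-0.02],"spin":0}]'; python3 q.py
python3 -m inch '[{"translation":[0,0.5,0],"spin":0},{"translation":[0,0.5,0],"spin":0},{"translation":[0,0.5,0],"spin":0},{"translation":[0,0.5,0],"spin":0},{"translation":[0,0.5,0],"spin":0},{"translation":[0,0.5,0],"spin":0}]'; python3 q.py
```

```text
time: 11.6
ee_pos: [0.4676, 0.0992, 0.082]
eef_rot: [0.712, -0.001, -0.703, -0.01]
ft_force: [0.0, 6.3, 0.2]
width: 0.0235
t 11.6 p [0.4676 0.0992 0.082 ] toolx [ 0.013  0.013 -1.   ] yaw_y -90.95 w 0.0235 ft [0.01 6.34 0.17] tq [ 1.25  0.04 -0.02]
joints [ 0.24  0.21 -0.58  2.    0.13  0.95 -1.99]
xline err mm 0.41905856387564056
time: 12.35
ee_pos: [0.4674, 0.0676, 0.082]
eef_rot: [0.712, -0.001, -0.702, -0.011]
ft_force: [-0.2, 6.2, 0.1]
width: 0.0235
t 12.35 p [0.4674 0.0676 0.082 ] toolx [ 0.014  0.014 -1.   ] yaw_y -90.94 w 0.0235 ft [-0.24  6.24  0.14] tq [ 1.25  0.04 -0.02]
joints [ 0.29  0.19 -0.56  2.02  0.12  0.95 -1.91]
xline err mm 0.7294967146991849
```

```bash

python3 -m inch '[{"translation":[-0.04,0.5,0.03],"spin":0},{"translation":[-0.04,0.5,0.03],"spin":0},{"translation":[0,0.5,0.02],"spin":0},{"translation":[0,0.5,0.02],"spin":0},{"translation":[0,0.5,0.02],"spin":0},{"translation":[0,0.5,0.02],"spin":0}]'; python3 q.py
python3 -m inch '[{"translation":[0,0.4,0.01],"spin":0},{"translation":[0,0.4,0.01],"spin":0},{"translation":[0,0.4,0.01],"spin":0},{"translation":[0,0.4,0.01],"spin":0}]'; python3 - <<'E'
import q
from h import *
for n in("scene","side"):
    im=cv2.cvtColor(optics.camera(n),cv2.COLOR_RGB2BGR); cv2.imwrite(f"pics/{n}4.png",im)
a=cv2.imread("pics/scene4.png");b=cv2.imread("pics/side4.png")
cv2.imwrite("pics/sc4.png",cv2.resize(a[175:315,280:440],None,fx=4.2,fy=4.2,interpolation=cv2.INTER_CUBIC))
cv2.imwrite("pics/si4.png",cv2.resize(b[215:355,300:460],None,fx=4.2,fy=4.2,interpolation=cv2.INTER_CUBIC))
E
```

```text
time: 13.1
ee_pos: [0.4648, 0.0349, 0.082]
eef_rot: [0.711, -0.001, -0.703, -0.011]
ft_force: [1.1, 3.9, -1.4]
width: 0.0235
t 13.1 p [0.4648 0.0349 0.082 ] toolx [ 0.012  0.013 -1.   ] yaw_y -90.96 w 0.0235 ft [ 1.13  3.89 -1.45] tq [ 1.03 -0.04  0.05]
joints [ 0.34  0.18 -0.54  2.03  0.1   0.95 -1.84]
xline err mm -1.2836600620645955
time: 13.6
ee_pos: [0.4642, 0.0182, 0.082]
eef_rot: [0.712, -0.001, -0.703, -0.011]
ft_force: [-0.6, 5.2, -0.2]
width: 0.0233
t 13.6 p [0.4642 0.0182 0.082 ] toolx [ 0.013  0.013 -1.   ] yaw_y -90.94 w 0.0233 ft [-0.57  5.24 -0.16] tq [1.12 0.01 0.02]
joints [ 0.37  0.17 -0.53  2.03  0.09  0.94 -1.79]
xline err mm -1.5661136034924028
```

View pics/sc4.png

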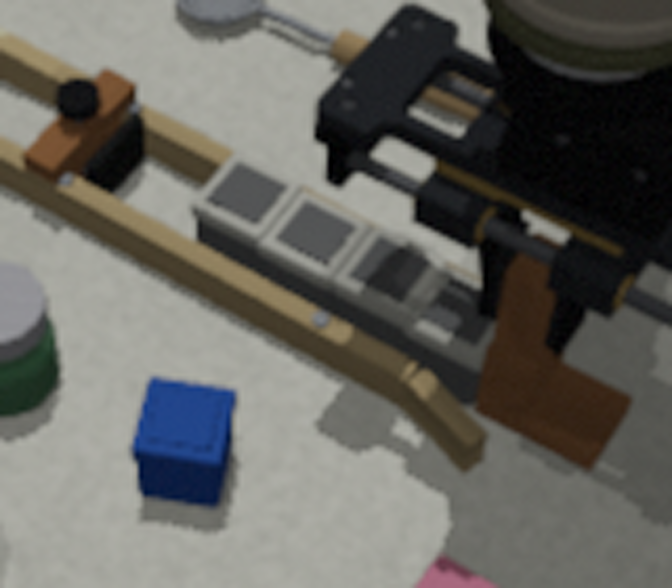

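View pics/si4.png

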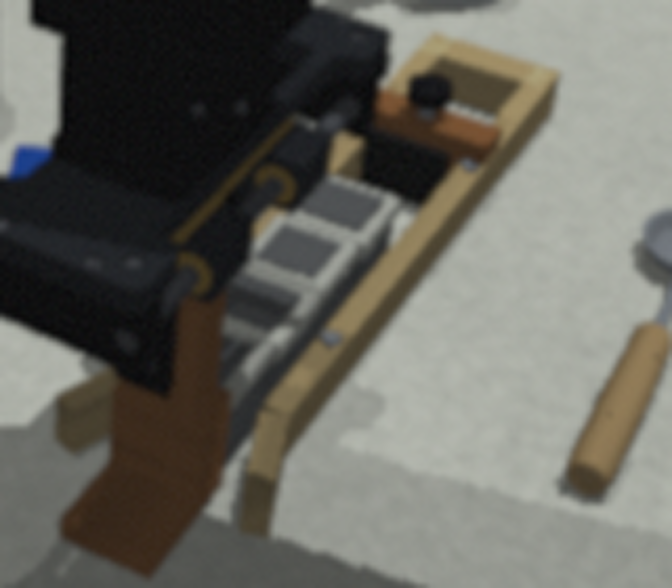

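```bash
python3 - <<'E'
from h import *
S=mod("scene");D=mod("side")
print(ray(S,np.array([[228,180],[285,125]])/4.5+[249.6,174.6],.034))
print(ray(D,np.array([[382,140],[468,165]])/4.4+[299.6,214.6],.034))
print('tub1',ray(S,np.array([[244,193]])/4.2+[279.6,174.6],.045),ray(D,np.array([[343,205]])/4.2+[299.6,214.6],.045))
E
```

```text
[[ 0.48142062 -0.2102348   0.034     ]
 [ 0.43959238 -0.2075754   0.034     ]]
[[ 0.47832214 -0.2037374   0.034     ]
 [ 0.43772931 -0.20637236  0.034     ]]
tub1 [[ 0.45998472 -0.13232484  0.045     ]] [[ 0.45797979 -0.13183631  0.045     ]]
```

```bash

python3 -m inch '[{"translation":[-0.02,0.5,-0.02],"spin":0},{"translation":[0,0.5,-0.02],"spin":0},{"translation":[0,0.5,-0.02],"spin":0},{"translation":[0,0.5,-0.02],"spin":0},{"translation":[0,0.4,-0.01],"spin":0},{"translation":[0,0.4,0],"spin":0}]'; python3 q.py
python3 -m inch '[{"translation":[0,0.3,0],"spin":0},{"translation":[0,0.2,0],"spin":0}]'; python3 q.py
python3 -m inch '[{"translation":[0,0.2,0],"spin":0},{"translation":[0,0.2,0],"spin":0}]'; python3 q.py
```

```text
time: 14.45
ee_pos: [0.4645, -0.0111, 0.0819]
eef_rot: [0.711, -0.001, -0.703, -0.011]
ft_force: [0.8, 5.4, 0.2]
width: 0.0237
t 14.45 p [ 0.4645 -0.0111  0.0819] toolx [ 0.012  0.014 -1.   ] yaw_y -90.94 w 0.0237 ft [0.8  5.39 0.2 ] tq [ 1.23 -0.    0.  ]
joints [ 0.41  0.17 -0.51  2.03  0.09  0.94 -1.73]
xline err mm -0.7753391705904167
time: 14.7
ee_pos: [0.4645, -0.0164, 0.0819]
eef_rot: [0.711, -0.001, -0.703, -0.011]
ft_force: [0.4, 5.8, -0.4]
width: 0.0235
t 14.7 p [ 0.4645 -0.0164  0.0819] toolx [ 0.012  0.014 -1.   ] yaw_y -90.95 w 0.0235 ft [ 0.43  5.8  -0.43] tq [ 1.32 -0.02 -0.04]
joints [ 0.42  0.17 -0.5   2.03  0.09  0.94 -1.71]
xline err mm -0.7260539194732796
time: 14.95
ee_pos: [0.4645, -0.0205, 0.0819]
eef_rot: [0.711, -0.001, -0.703, -0.011]
ft_force: [-0.2, 4.5, -0.0]
width: 0.0236
t 14.95 p [ 0.4645 -0.0205  0.0819] toolx [ 0.012  0.014 -1.   ] yaw_y -90.94 w 0.0236 ft [-0.2   4.54 -0.02] tq [1.25 0.07 0.03]
joints [ 0.42  0.17 -0.5   2.03  0.08  0.94 -1.7 ]
xline err mm -0.6891939015126747
```

```bash

python3 -m inch '[{"translation":[0,0.2,0],"spin":0},{"translation":[0,0.2,0],"spin":0},{"translation":[0,0.2,0],"spin":0}]'; python3 q.py|grep t
python3 -m inch '[{"translation":[0,0.15,0],"spin":0},{"translation":[0,0.15,0],"spin":0}]'; python3 q.py
```

```text
time: 15.32
ee_pos: [0.4644, -0.0264, 0.0819]
eef_rot: [0.711, -0.0, -0.703, -0.011]
ft_force: [0.6, 5.6, -0.3]
width: 0.0236
t 15.32 p [ 0.4644 -0.0264  0.0819] toolx [ 0.012  0.015 -1.   ] yaw_y -90.91 w 0.0236 ft [ 0.55  5.55 -0.27] tq [ 1.28 -0.03  0.02]
joints [ 0.43  0.17 -0.49  2.03  0.08  0.94 -1.69]
time: 15.58
ee_pos: [0.4643, -0.0293, 0.0819]
eef_rot: [0.711, -0.0, -0.703, -0.011]
ft_force: [0.6, 5.3, -1.1]
width: 0.0235
t 15.57 p [ 0.4643 -0.0293  0.0819] toolx [ 0.012  0.015 -1.   ] yaw_y -90.89 w 0.0235 ft [ 0.58  5.29 -1.06] tq [ 1.28 -0.   -0.08]
joints [ 0.44  0.17 -0.49  2.03  0.08  0.94 -1.68]
xline err mm -0.7201727110762168
```

```bash

python3 -m inch '[{"translation":[0,0.15,0],"spin":0},{"translation":[0,0.15,0],"spin":0}]'; python3 q.py
```

```text
time: 15.82
ee_pos: [0.4642, -0.0322, 0.0819]
eef_rot: [0.711, 0.0, -0.703, -0.011]
ft_force: [0.2, 6.0, 0.6]
width: 0.0237
t 15.82 p [ 0.4642 -0.0322  0.0819] toolx [ 0.012  0.015 -1.   ] yaw_y -90.88 w 0.0237 ft [0.2  5.97 0.63] tq [1.26 0.01 0.04]
joints [ 0.44  0.17 -0.49  2.03  0.08  0.95 -1.67]
xline err mm -0.7416053214618912
```

```bash

python3 -m inch '[{"translation":[0,0.15,0],"spin":0}]'; python3 q.py|head -1
```

```text
time: 15.95
ee_pos: [0.4642, -0.0337, 0.0819]
eef_rot: [0.711, 0.0, -0.703, -0.011]
ft_force: [-0.4, 5.4, 0.5]
width: 0.0238
t 15.95 p [ 0.4642 -0.0337  0.0819] toolx [ 0.012  0.016 -1.   ] yaw_y -90.87 w 0.0238 ft [-0.39  5.41  0.45] tq [1.23 0.04 0.  ]
```

```bash

python3 -m inch '[{"translation":[0,0.15,0],"spin":0}]'; python3 q.py|head -1
```

```text
time: 16.08
ee_pos: [0.4641, -0.0351, 0.082]
eef_rot: [0.711, 0.0, -0.703, -0.011]
ft_force: [0.4, 5.1, 0.2]
width: 0.0236
t 16.07 p [ 0.4641 -0.0351  0.082 ] toolx [ 0.012  0.016 -1.   ] yaw_y -90.86 w 0.0236 ft [0.39 5.09 0.22] tq [1.26 0.06 0.01]
```

```bash

python3 -m inch '[{"translation":[0,0.15,0],"spin":0}]'; python3 q.py|head -1
```

```text
time: 16.2
ee_pos: [0.4641, -0.0365, 0.0819]
eef_rot: [0.711, 0.0, -0.703, -0.011]
ft_force: [0.6, 5.4, 0.7]
width: 0.0239
t 16.2 p [ 0.4641 -0.0365  0.0819] toolx [ 0.012  0.016 -1.   ] yaw_y -90.84 w 0.0239 ft [0.56 5.38 0.71] tq [ 1.35 -0.02 -0.04]
```

```bash

python3 -m inch '[{"translation":[0,0.15,0],"spin":0}]'; python3 q.py|head -1
```

```text
time: 16.32
ee_pos: [0.4641, -0.0375, 0.082]
eef_rot: [0.711, 0.001, -0.703, -0.011]
ft_force: [-0.2, 8.2, 0.7]
width: 0.0234
t 16.32 p [ 0.4641 -0.0375  0.082 ] toolx [ 0.012  0.017 -1.   ] yaw_y -90.82 w 0.0234 ft [-0.19  8.16  0.75] tq [ 2.03 -0.07 -0.04]
```

```bash

python3 -m inch '[{"translation":[0,0.15,0],"spin":0}]'; python3 q.py|head -1
```

```text
time: 16.45
ee_pos: [0.4642, -0.0381, 0.082]
eef_rot: [0.711, 0.001, -0.703, -0.011]
ft_force: [-0.3, 10.0, 0.9]
width: 0.0235
t 16.45 p [ 0.4642 -0.0381  0.082 ] toolx [ 0.012  0.018 -1.   ] yaw_y -90.78 w 0.0235 ft [-0.35 10.    0.93] tq [ 2.32 -0.01  0.  ]
```

```bash

python3 -m inch '[{"translation":[0,0.15,0],"spin":0}]'; python3 q.py|head -1
```

```text
time: 16.58
ee_pos: [0.4642, -0.0384, 0.082]
eef_rot: [0.711, 0.002, -0.703, -0.011]
ft_force: [-0.1, 9.4, 0.1]
width: 0.0236
t 16.57 p [ 0.4642 -0.0384  0.082 ] toolx [ 0.012  0.019 -1.   ] yaw_y -90.73 w 0.0236 ft [-0.12  9.44  0.11] tq [ 2.54 -0.03 -0.04]
```

```bash

python3 -m inch '[{"translation":[0,0.15,0],"spin":0}]'; python3 q.py|head -1
```

```text
time: 16.7
ee_pos: [0.4642, -0.0385, 0.082]
eef_rot: [0.711, 0.003, -0.703, -0.012]
ft_force: [-0.7, 11.1, 0.1]
width: 0.0237
t 16.7 p [ 0.4642 -0.0385  0.082 ] toolx [ 0.012  0.021 -1.   ] yaw_y -90.68 w 0.0237 ft [-0.74 11.06  0.08] tq [ 2.54  0.06 -0.04]
```

```bash

python3 -m inch '[{"translation":[0,0.2,0],"spin":0}]'; python3 q.py|head -1
```

```text
time: 16.82
ee_pos: [0.4642, -0.0389, 0.0821]
eef_rot: [0.711, 0.004, -0.703, -0.012]
ft_force: [-0.5, 11.5, 0.8]
width: 0.0234
t 16.82 p [ 0.4642 -0.0389  0.0821] toolx [ 0.012  0.023 -1.   ] yaw_y -90.62 w 0.0234 ft [-0.55 11.5   0.76] tq [ 2.82 -0.   -0.06]
```

```bash

python3 -m inch '[{"translation":[0,0.2,0],"spin":0}]'; python3 q.py|head -1
```

```text
time: 16.95
ee_pos: [0.4643, -0.0391, 0.0821]
eef_rot: [0.711, 0.006, -0.703, -0.012]
ft_force: [-0.3, 11.4, 0.8]
width: 0.0236
t 16.95 p [ 0.4643 -0.0391  0.0821] toolx [ 0.012  0.025 -1.   ] yaw_y -90.55 w 0.0236 ft [-0.28 11.43  0.82] tq [ 2.91  0.07 -0.12]
```

```bash

python3 -m inch '[{"translation":[0,0.2,0],"spin":0},{"translation":[0,0.2,0],"spin":0}]'; python3 q.py|head -1
```

```text
time: 17.2
ee_pos: [0.4643, -0.0394, 0.0821]
eef_rot: [0.711, 0.008, -0.703, -0.013]
ft_force: [-0.2, 12.1, 0.8]
width: 0.0234
t 17.2 p [ 0.4643 -0.0394  0.0821] toolx [ 0.012  0.03  -0.999] yaw_y -90.41 w 0.0234 ft [-0.18 12.06  0.83] tq [ 2.98  0.17 -0.13]
```

```bash

python3 -m inch '[{"translation":[0,0.1,0],"spin":0},{"translation":[0,0,0],"spin":0},{"translation":[0,0,0],"spin":0},{"translation":[0,0,0],"spin":0}]' 0.4; python3 - <<'E'
import q
from h import *
for n in("scene","side","wrist"):
    im=cv2.cvtColor(optics.camera(n),cv2.COLOR_RGB2BGR); cv2.imwrite(f"pics/{n}5.png",im)
a=cv2.imread("pics/scene5.png");b=cv2.imread("pics/side5.png")
cv2.imwrite("pics/sc5.png",cv2.resize(a[170:310,270:430],None,fx=4.2,fy=4.2,interpolation=cv2.INTER_CUBIC))
cv2.imwrite("pics/si5.png",cv2.resize(b[215:355,300:460],None,fx=4.2,fy=4.2,interpolation=cv2.INTER_CUBIC))
E
```

```text
time: 17.7
ee_pos: [0.464, -0.0428, 0.082]
eef_rot: [0.711, 0.007, -0.703, -0.013]
ft_force: [0.8, -0.1, 0.2]
width: 0.0503
t 17.7 p [ 0.464  -0.0428  0.082 ] toolx [ 0.011  0.027 -1.   ] yaw_y -90.49 w 0.0503 ft [ 0.83 -0.12  0.18] tq [0.03 0.03 0.02]
joints [ 0.46  0.17 -0.48  2.03  0.07  0.95 -1.63]
xline err mm -0.7741437204813462
```

View pics/sc5.png

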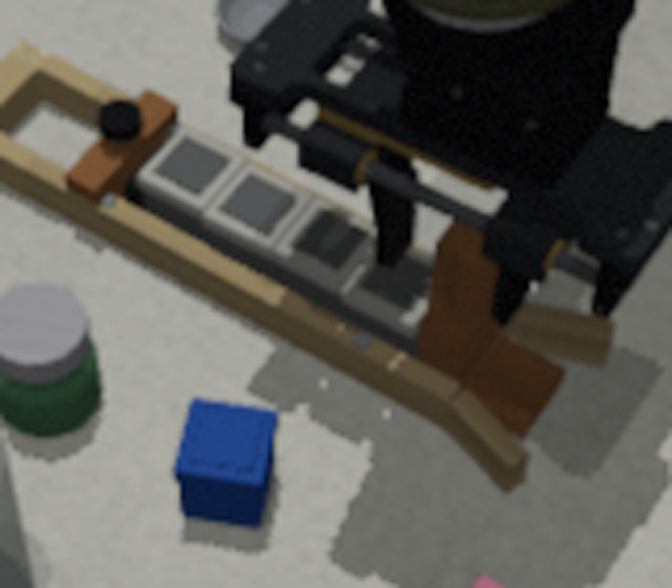

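View pics/si5.png

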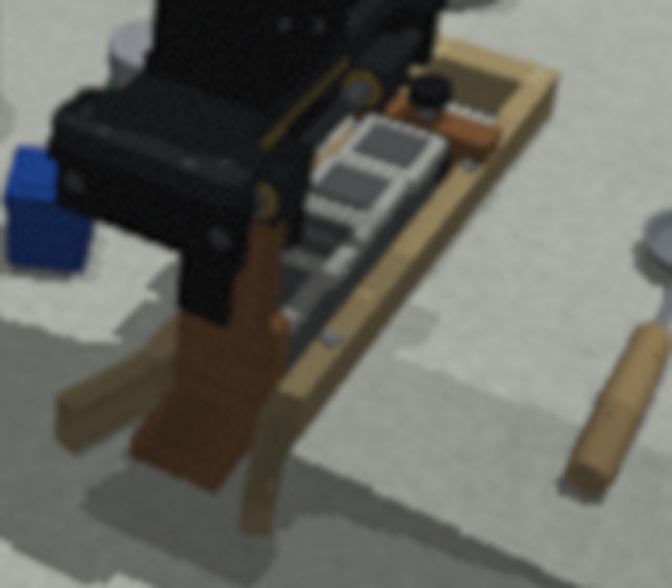

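View pics/wrist5.png

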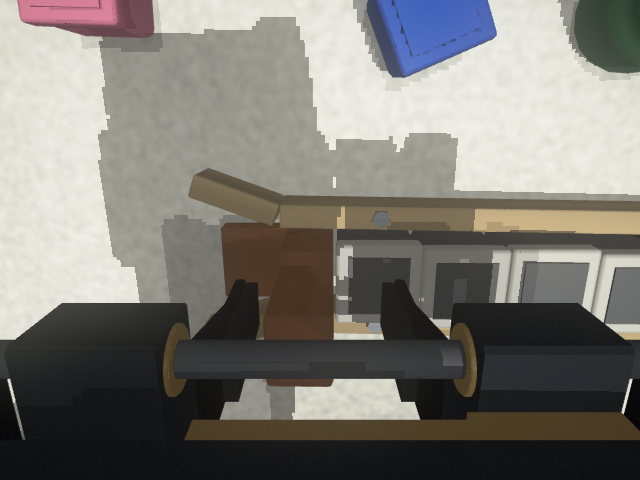

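```bash

python3 -m inch '[{"translation":[0,-0.3,0],"spin":0},{"translation":[0,-0.3,0],"spin":0},{"translation":[0,0,0],"spin":0},{"translation":[-1,0,0],"spin":0},{"translation":[-2,0,0],"spin":0},{"translation":[-3,0,0],"spin":0},{"translation":[-4,0,0],"spin":0},{"translation":[-4,0,0],"spin":0},{"translation":[0,0,0],"spin":0},{"translation":[0,0,0],"spin":0}]' 0.25; python3 - <<'E'
import q
from h import *
for n in("scene","side","wrist"):
    im=cv2.cvtColor(optics.camera(n),cv2.COLOR_RGB2BGR); cv2.imwrite(f"pics/{n}6.png",im)
b=cv2.imread("pics/side6.png")
cv2.imwrite("pics/si6.png",cv2.resize(b[215:355,300:460],None,fx=4.2,fy=4.2,interpolation=cv2.INTER_CUBIC))
E
```

```text
time: 19.1
ee_pos: [0.4621, -0.0398, 0.2299]
eef_rot: [0.712, 0.007, -0.703, -0.012]
ft_force: [-0.4, -0.0, -0.8]
width: 0.0653
t 19.1 p [ 0.4621 -0.0398  0.2299] toolx [ 0.013  0.027 -1.   ] yaw_y -90.41 w 0.0653 ft [-0.44 -0.02 -0.81] tq [ 0.01  0.03 -0.01]
joints [ 0.49 -0.   -0.48  1.87 -0.03  1.26 -1.56]
xline err mm -2.680327176930841
```

View pics/wrist6.png

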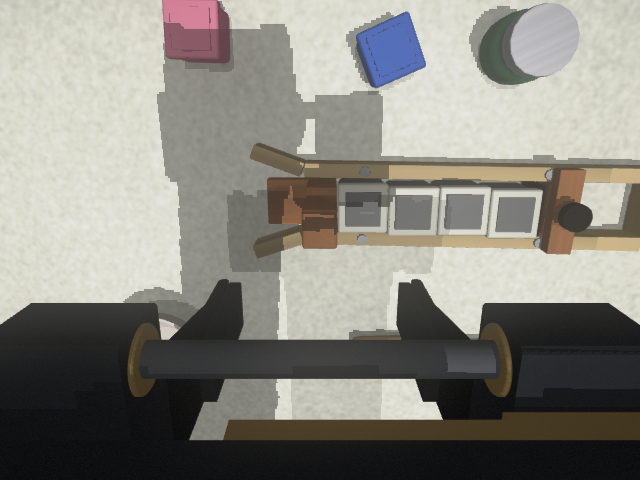

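View pics/si6.png

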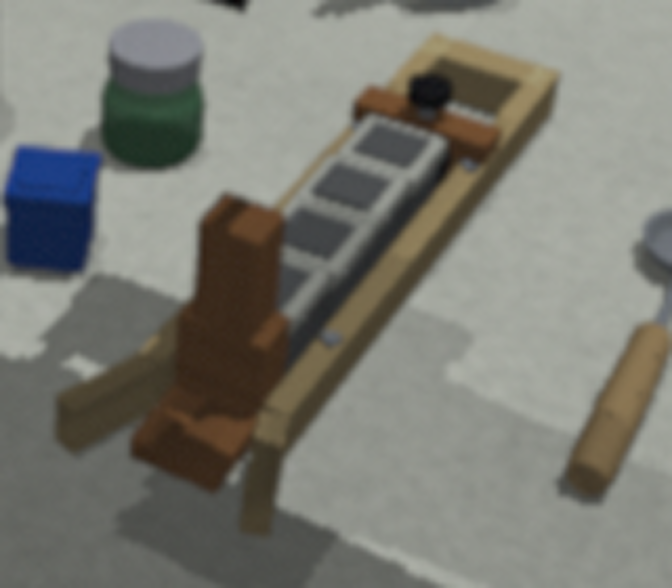

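View pics/scene6.png

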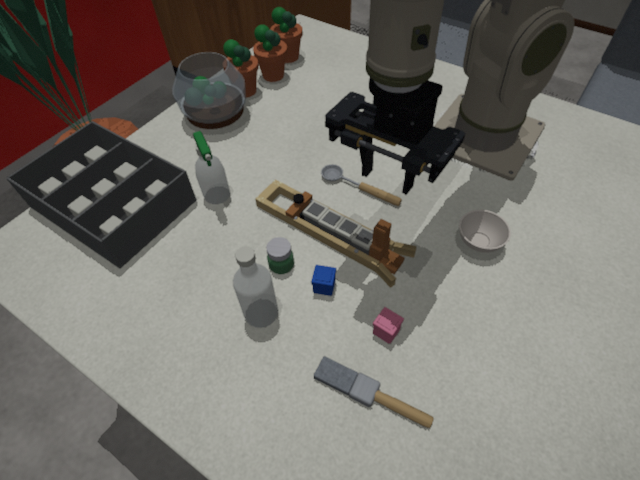

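```bash
python3 - <<'E'
from h import *
a=cv2.imread("pics/wrist6.png")
cv2.imwrite("pics/w6c.png",cv2.resize(a[150:260,240:600],None,fx=2.2,fy=2.2,interpolation=cv2.INTER_CUBIC))
s=r.read_state();W=mod("wrist",s);D=mod("side")
print(ray(D,np.array([[389,145],[350,187],[315,233]])/4.2+[299.6,214.6],.045))
p=ray(W,[[363,209],[414,213],[464,213],[515,214]],.045);print(p,np.linalg.norm(np.diff(p,axis=0),axis=1))
q=ray(W,[[303,246],[337,248],[337,213]],.1);print(q,'face-tub4 in y',np.mean(q[1:,1])-p[0,1])
E
```

```text
[[ 0.45936583 -0.18590412  0.045     ]
 [ 0.4609564  -0.14589095  0.045     ]
 [ 0.45976436 -0.10671764  0.045     ]]
[[ 0.46320723 -0.06872025  0.045     ]
 [ 0.45991958 -0.10914046  0.045     ]
 [ 0.45989975 -0.14843275  0.045     ]
 [ 0.45906826 -0.18834103  0.045     ]] [0.0405537  0.03929229 0.03991694]
[[ 0.45044152 -0.02436191  0.1       ]
 [ 0.44905025 -0.04751661  0.1       ]
 [ 0.47357005 -0.04741029  0.1       ]] face-tub4 in y 0.021256795310212878
```

View pics/w6c.png

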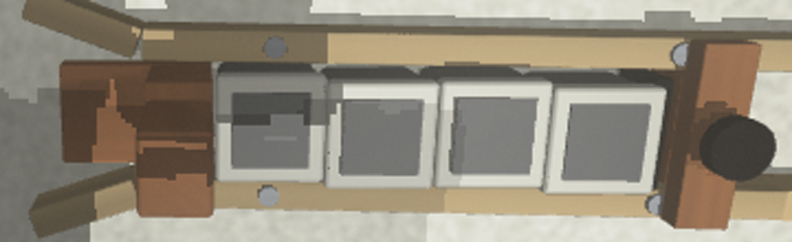

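The last views agree. Tub spacings are 39 to 41 mm, and the block stands upright with its face about 21 mm from tub 4's centre. The front tub is up against the bumper, and nothing else looks moved. I'll hand in.

```bash
python3 -c "
from bench import close_job
print(close_job())"
```

```text
the job is handed in; nothing more can be done
None
```

The row of four tubs is in the rack, closed up and against the sprung stop, with the push block standing right behind the last tub. I handed the job in at about 19 s on the robot's clock; no verdict is reported.

**What I did:** I gripped the block by its upright and stood it behind the row. The row was closed up while the front tub was still outside the channel. Sliding took about 5 N, and the stop was felt at TCP y of about -0.037 m. I then pushed until the wrist read about 12 N, which puts roughly 6 to 7 N on the stop, and let go.

**Last checks:**
- **Tubs:** spacings measured 40.6, 39.3 and 39.9 mm, and the row is near mid-channel by the camera estimates.
- **Block:** it stands upright, with its face about 21 mm from the last tub's centre, so about 1 mm from touching.
- **Bystanders:** none looks moved in the final scene view.

**What was uncertain:**
- **Stop force after release:** this could not be measured. I only saw that the front tub is still at the bumper.
- **Block position in the grip:** the fixed cameras put the block 3 to 4 mm sideways from where the TCP reading had it. I allowed for that in the push line.
- **Tool tilt:** the tool leaned about 0.03 rad while pressing. After release the block stood flat.

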